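Set the step attenuator to its third click

ROBOT

A 6-joint arm with a two-finger parallel gripper is mounted at the origin on a cart in front of the work surface, level with it; the furniture and walls round the work are solid. World frame = base frame: x ahead of the robot, y to its left, z up, the work surface at z = 0. Lengths are in m, angles in rad, forces in N, time in s.
With the tool pointing down it reaches from about 0.3 to 0.85 m from the base axis. Payload 4.2 kg.
Tool frame: the origin (TCP) lies midway between the tips of the shut fingers; the grasp point (between the pads) lies 19 mm behind it (robot.grip_point_offset is the distance from the TCP to the grasp point, in m); x points along the fingers, y is the direction in which the jaws open and shut, and the axes are right-handed (so a half turn about x gives the same grasp; the last joint's range is limited). The gripper opens to 91 mm and grips with 3 to 60 N. Pads are 32 mm wide; open, the fingers measure 118 mm over their backs; the gripper's body (76 mm by 178 mm) begins 60 mm behind the grasp point.
Start: joints at [1.274, 0.32, 1.565, -0, 1.257, -0.02], TCP at [0.157, 0.553, 0.214] pointing down, gripper open.
Joint ranges: [-3.11, 3.11], [-0.84, 2.01], [0.21, 2.61], [-1.34, 4.49], [0.05, 2.63], [-2.56, 2.56]. Speed limits (rad/s): [2.57, 2.57, 3.14, 3.14, 3.14, 3.14].

INTERFACE

Orientations are given as a rotation vector (axis times angle).
In Python, from cell import robot gives the robot as it stands.
- The arm moves only by the tool move_arm, never from a script. Its argument "series" is text: rows parted by semicolons, each of 5 numbers parted by spaces: the closure, from -1 (fully open) to 1 (shut), then the shift along the tool's x, y, z in units of 0.8 m (1.0 is 0.8 m), then the turn about the tool's x in units of 30 degrees (1.0 is 30 degrees). In form: hand tx ty tz yaw; .... A call has 1 to 8 rows; each row is the pose to reach, as a shift and turn from the pose commanded when the call began, along the tool's axes at that moment; what a row does not reach only later rows make up. A row lasts 1/10 s, in which the tool goes at most 50 mm and 8.59 degrees, less where a joint would pass 70% of its speed; a pose out of reach is approached as far as the arm can. A call with a number of a shift or a turn outside -1 to 1 is refused whole. A call with a gripper value outside its range is refused whole. The fingers move at their own pace and stop on an object; the grip force is fixed at half the most. Time passes only in rows, so rows that repeat a pose let the fingers close. It gives the time, the measured TCP pose, the force and the opening at its end, in the units of the state.
- robot.sense(): the state, without advancing time (a new reading comes with each control period).
- robot.capture(name): name is "scene" or "top"; returns the picture (384x512x3 uint8, red, green, blue); there is no depth.
- robot.camera_params(name): a dict with "vfov" (degrees; the focal length in pixels is half the picture's height over the tangent of half this angle, whatever the lens; pixels are square), "cx", "cy" (the principal point, pixels), "rvec" (rotation vector, rad) and "tvec" (3), from world to camera coordinates, as OpenCV has them. Camera axes: x right, y down, z forward; pixel columns grow to the right and rows downward; lengths in m; the calibration is good to about 2 mm. A picture is of the moment at which its call begins. camera_params takes no time and is no camera call.
- robot.close_job(): hands the job in, once; it reports no verdict.
The state is a dict: "time_s": time; "joints": joint angles; "joint_vel": joint speeds; "effort": joint torques, N m; "tcp_pos": TCP position; "tool_rot": TCP orientation; "ft_force": force on the tool from outside, world axes, zero at the start; "wrist_torque": the same for the moment, N m; "gripper_width": opening from 0.0 (shut) to 1.0 (fully open).
Only numpy, scipy, OpenCV 4.12 (cv2) and the standard library are available. Lean on these libraries where they do the work, as an engineer would, in place of code of your own. Each camera call takes 0.05 s, during which the arm holds its last target. There are 200 camera calls.

TASK

Set the step attenuator on the bench by pushing its lever with a fingertip: first push the lever all the way back to its zero stop, then slide it away from the stop by three clicks, counting them, and leave it resting in the third click without ever running past it. Only push the lever, do not take it between the fingers, and leave the small parts lying round the attenuator where they are.

Things in the scene. Friction and masses are not known exactly. Their poses are not given: they have to be found in the camera images.
- attenuator: Grey die-cast case with a flat bare aluminium top, 200 x 80 x 50 mm, screwed to the bench (cannot move in a run; stands at any place and yaw). Origin: centre of its underside; x along its length and the slot in its top, z up. The lever moves along x at y = 0; nothing else stands up from the top. Six dark tick marks at the slot's +y side, one per click position, grow longer away from the zero stop.
- zero_end (a point): Middle of the top edge of the case's -x end, 50 mm above the bench: the end with the zero stop of the lever. Below it, on the end face, is one brass coaxial connector; the other end has two side by side. The connectors reach 20 mm out from the end faces, their centres 27 mm above the bench.
- lever_cap (a point): Centre of the top face of the lever's black cap, 80 mm above the bench (30 mm above the case's top). The cap is a block 32 mm long (along the case's x), 18 mm wide, 26 mm high, its underside 4 mm above the case's top; a white line marks its middle. Axes as the attenuator's. At joint value 0 it lies at x = -40 mm, y = 0 in the attenuator's frame.
- lever (a joint): Slide of the lever, m: 0 at the zero stop, growing to the attenuator's +x, end stop at 0.080. A sprung ball gives clicks 16 mm apart: 0 (stop), 0.016 (first), 0.032, 0.048 (third), 0.064, 0.080. Leaving a click takes about 6 N; the push falls to nothing half-way (0.008, 0.024, ..), where the lever snaps into the next click, up to 8 mm ahead of the finger. It starts in or near click 1, 2 or 3.
- heat_sink: Loose black finned heat sink, 30 x 40 x 22 mm, lying beside the attenuator; origin: centre of its underside. Leave it alone.
- spare_cap_0: Loose black capacitor can, 26 mm diameter, 35 mm high, standing beside the attenuator; origin: centre of its underside. Leave it alone.
- spare_knob: Loose round black control knob, 30 mm diameter, 17 mm high, lying beside the attenuator; origin: centre of its underside. Not the lever; leave it alone.

How it is judged:
On the way, in this order (a step that is already met when the one before it is completed fails the run):
1. the lever is fully back at its zero stop (value of joint lever below 0.004 m), for 0.1 s.
2. the lever rests in the third click (value of joint lever between 0.0445 and 0.0515 m), for 0.2 s.
At the end, for the whole second after the job is handed in: The lever rests in the third click from the zero stop (48 mm, within 3.5 mm), still, after having been fully back at the stop (within 4 mm) in this run, and the three loose parts are within 15 mm of where they lay (all of step 2 and velocity of joint lever between -0.01 and 0.01 m/s and distance of each of heat_sink, spare_cap_0, spare_knob from where it was at the start of the episode below 0.015 m); the robot touches nothing.
It fails at once if the lever runs past the third click (half-way to the fourth) (value of joint lever above 0.057 m).
It fails at once if the lever's cap is taken between the fingers (the grasp point comes inside the cap's outline, less than 14 mm above its top) (x of the grasp point in the frame of lever_cap between -0.016 and 0.016 m and y of the grasp point in the frame of lever_cap between -0.012 and 0.012 m and z of the grasp point in the frame of lever_cap below 0.014 m).
It fails at once if a loose part beside the attenuator is moved or lifted (distance of any of heat_sink, spare_cap_0, spare_knob from where it was at the start of the episode above 0.015 m).
It also fails if it takes over 58 s, if anything falls off the work surface, if the arm or the gripper's body presses on something with over 40 N, if the wrist force passes 120 N, or if a joint passes its speed limit or range.

## Working session

There is one attempt and no reset: what is moved stays moved. The work goes in short steps, Python scripts to look and compute and a tool call to move; the robot and the scene stay as the last step left them, time stands still between calls to the robot, and variables do not carry over. Pictures are saved under pics/ and viewed, about 8 in all and at most 12, crops included, and the job is handed in when it is done.

Besides the shell and the picture viewer there is one more tool, called after "Call:" as a command line: name --argument value ..., lists and objects as JSON in quotes. move_arm: Moves the arm, as the interface text tells. Shifts and turns lie within -1 to 1; 1 stands for 0.8 m of shift or 30 degrees of turn. Its arguments: {"type":"object","properties":{"series":{"type":"string"}},"required":["series"]}

```bash
mkdir -p pics; python3 - <<'E'
from cell import robot
import cv2
for n in("scene","top"):
    cv2.imwrite(f"pics/{n}0.png",robot.capture(n)[:,:,::-1]); print(n,robot.camera_params(n))
s=robot.sense();print(s)
E
```

```text
scene {'vfov': 51.835491061812064, 'cx': 257.1982231478262, 'cy': 194.05229792964394, 'rvec': array([ 0.58387232, -2.52984091,  1.38012354]), 'tvec': array([0.56004158, 0.13278571, 0.79833209])}
top {'vfov': 51.252090098171564, 'cx': 253.66977863489936, 'cy': 199.63623383344324, 'rvec': array([ 2.17545678, -2.14198488,  0.18994392]), 'tvec': array([0.09819098, 0.59448164, 0.86407696])}
{'time_s': 0.1, 'joints': array([ 1.27402899e+00,  3.20213592e-01,  1.56551953e+00,  3.82246029e-05,
        1.25733726e+00, -1.99799277e-02]), 'joint_vel': array([-9.34701248e-04, -2.24190894e-03, -3.65212886e-03,  5.66005647e-04,
       -6.79885087e-05,  6.89302648e-04]), 'effort': array([ 2.84924845e-04, -4.13330197e+01, -2.32514387e+01,  7.29529560e-02,
        4.22882347e-02, -7.61173260e-05]), 'tcp_pos': array([0.15698318, 0.5527235 , 0.21322714]), 'tool_rot': array([ 0.21613558,  1.56012312, -0.2184248 ]), 'ft_force': array([ 0.26847271, -0.22041802,  0.39599924]), 'wrist_torque': array([-0.06867147,  0.0136973 ,  0.02728198]), 'gripper_width': 0.9967726539290686}
```

View pics/scene0.png

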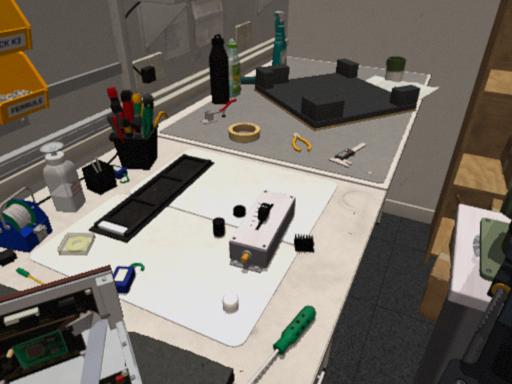

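View pics/top0.png

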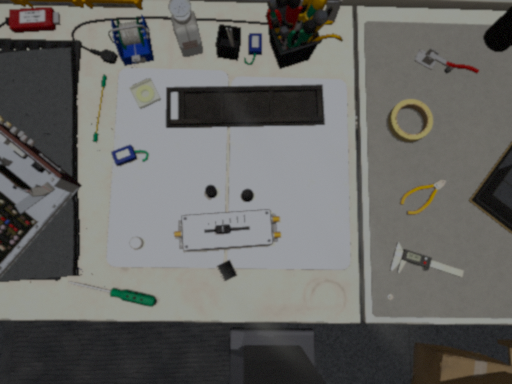

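The top view shows the attenuator at about (226,230). Its single connector is at the left (178,235), two are at the right (275,227), and the cap is at about (222,229). The knob, can and heat sink sit at (247,195), (211,191) and (227,270). I'll enlarge both views.

```bash
python3 - <<'E'
import cv2
a=cv2.imread("pics/top0.png")[175:290,165:295]; b=cv2.imread("pics/scene0.png")[180:275,200:325]
cv2.imwrite("pics/topc.png",cv2.resize(a,None,fx=6,fy=5.2*6/5.2,interpolation=2)[:600])
cv2.imwrite("pics/scenec.png",cv2.resize(b,None,fx=6,fy=6,interpolation=2))
E
```

```text
(no output)
```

View pics/topc.png

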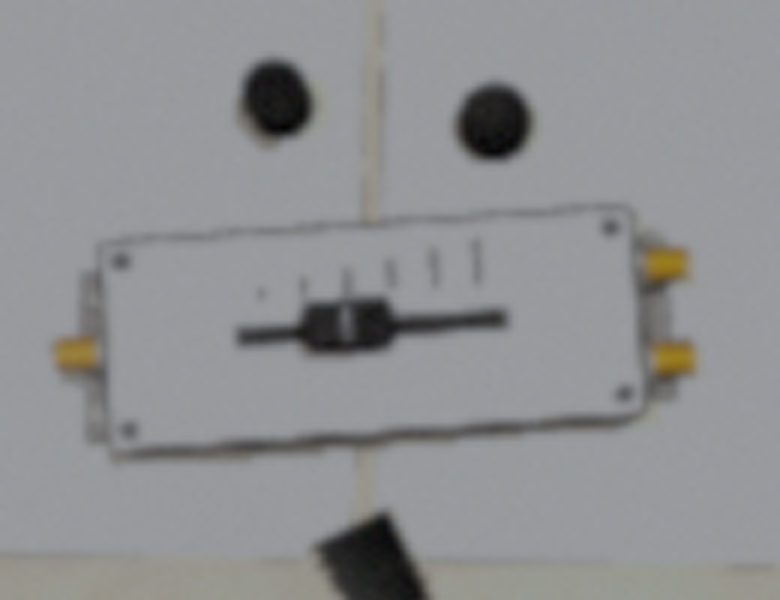

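View pics/scenec.png

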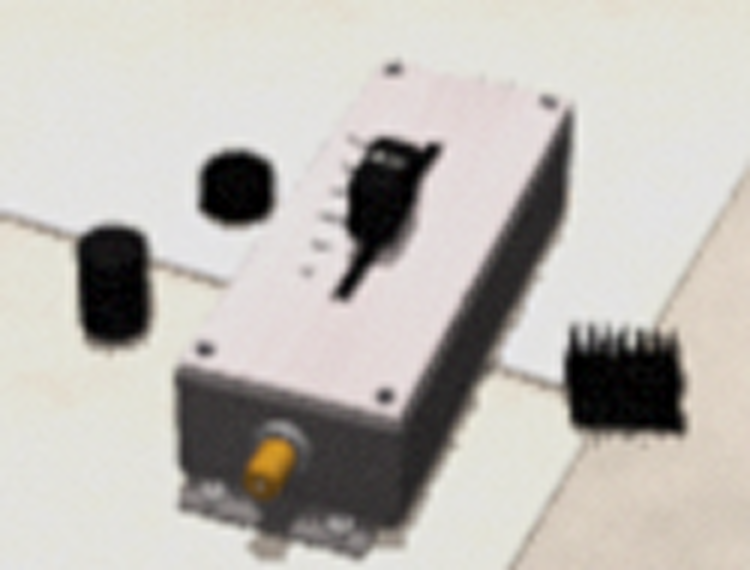

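The top crop shows case-top corners at (100,242), (632,208), (645,418) and (112,456), with the cap line at (347,322). The scene crop shows the same corners at (178,370), (392,62), (570,105) and (405,418), with the cap line at (390,158). Next I'll triangulate these.

```bash
cat > h.py <<'E'
import numpy as np, cv2
from cell import robot
from scipy.optimize import least_squares
from scipy.spatial.transform import Rotation as R
def cam(n):
    p=robot.camera_params(n); f=192/np.tan(np.radians(p['vfov']/2))
    return p['rvec'],p['tvec'],np.array([[f,0,p['cx']],[0,f,p['cy']],[0,0,1.]])
def proj(n,P): r,t,K=cam(n); return cv2.projectPoints(np.array(P,float).reshape(-1,3),r,t,K,None)[0][:,0]
def tri(a,b):
    Ps=[]
    for n in("top","scene"):
        r,t,K=cam(n); Ps.append(K@np.c_[cv2.Rodrigues(r)[0],t])
    X=cv2.triangulatePoints(*Ps,np.array(a,float).T,np.array(b,float).T); return (X[:3]/X[3]).T
E
python3 - <<'E'
from h import *
T=lambda a:(np.array(a,float)+.5)/6-.5+[165,175]
S=lambda a:(np.array(a,float)+.5)/6-.5+[200,180]
# corners, screws(4), line, connectors
t=T([(100,242),(632,208),(645,418),(112,456),(121,261),(610,228),(624,393),(128,430),(347,322)])
s=S([(178,370),(385,62),(570,105),(405,418),(205,348),(393,68),(548,102),(385,396),(390,158)])
X=tri(t,s);print(X.round(4))
A=np.array([(-.1,.04),(.1,.04),(.1,-.04),(-.1,-.04)])
def wp(p,L): c,s_=np.cos(p[2]),np.sin(p[2]); return np.c_[L[:,0]*c-L[:,1]*s_+p[0],L[:,0]*s_+L[:,1]*c+p[1],L[:,2]]
def res(p):
    W=wp(p,np.r_[np.c_[A,np.full(4,.05+p[4])],[[-.04+p[3],0,.08]]])
    return np.r_[(proj("top",W)-t[[0,1,2,3,8]]).ravel(),(proj("scene",W)-s[[0,1,2,3,8]]).ravel()]
c=X[:4].mean(0);r=least_squares(res,[c[0],c[1],-1.6,.03,0],loss='soft_l1');print(r.x,np.degrees(r.x[2]));print(r.fun.reshape(-1,2).round(1))
p=r.x
ticks=T([(262,293),(304,288),(348,283),(391,275),(434,268),(478,262)])
rr,tt,K=cam("top");M=cv2.Rodrigues(rr)[0];C=-M.T@tt
for q in ticks:
    d=M.T@np.linalg.inv(K)@[*q,1];P=C+d*(.05-C[2])/d[2]
    print('tick x',((P[:2]-p[:2])@[np.cos(p[2]),np.sin(p[2])]).round(4))
print(R.from_rotvec(robot.sense()['tool_rot']).as_matrix().round(3), robot.grip_point_offset)
E
```

```text
[[0.5544 0.2686 0.043 ]
 [0.5711 0.0705 0.0442]
 [0.4942 0.0655 0.0438]
 [0.4761 0.2609 0.0466]
 [0.5478 0.2601 0.0482]
 [0.5634 0.0791 0.0485]
 [0.5019 0.0732 0.0476]
 [0.4857 0.2553 0.0477]
 [0.5232 0.1742 0.0779]]
[ 0.52384788  0.16600583 -1.48321832  0.03118872 -0.00630044] -84.98214959162434
[[-0.1  0.1]
 [ 0.3 -0.5]
 [ 1.   0.1]
 [-0.4  0.5]
 [-0.1  0.5]
 [-0.9 -0.3]
 [-0.5 -0.1]
 [ 1.6 -0.3]
 [ 0.1  1.7]
 [-0.6 -0.8]]
tick x -0.0403
tick x -0.0248
tick x -0.0085
tick x 0.0076
tick x 0.0236
tick x 0.0401
[[-0.     0.273  0.962]
 [-0.001  0.962 -0.273]
 [-1.    -0.001 -0.   ]] 0.0188
```

The triangulation agrees with the text: case centre (0.524, 0.1665), yaw -85°, and lever at about 0.031, which is click 2. The ticks also land at their nominal places. Next I'll shut the hand, turn it to line up with the case and go above the +x side of the cap.

Call:
move_arm --series "1 0 -0.392 0.593 -0.693; 1 0 -0.392 0.593 -0.693; 1 0 -0.392 0.593 -0.693; 1 0 -0.392 0.593 -0.693; 1 0 -0.392 0.593 -0.693; 1 0 -0.392 0.593 -0.693; 1 0 -0.392 0.593 -0.693; 1 0 -0.392 0.593 -0.693"

```text
time_s: 0.9
tcp_pos: [0.4158, 0.2513, 0.2138]
tool_rot: [-0.068, 1.57, 0.068]
ft_force: [0.9, -0.2, 0.5]
gripper_width: 0.328
```

```bash
cat >> h.py <<'E'
C0=np.array([.5242,.1667]);YAW=np.radians(-85)
def st(goal=None):
    s=robot.sense();M=R.from_rotvec(s['tool_rot']).as_matrix();c,n=np.cos(YAW),np.sin(YAW)
    A=np.array([[c,-n,0],[n,c,0],[0,0,1]]);p=s['tcp_pos']-[*C0,0]
    print('t',round(s['time_s'],2),'case',(A.T@p).round(4),'F case',(A.T@s['ft_force']).round(1),'w',round(s['gripper_width'],3),'tooly ang',np.degrees(np.arctan2(M[1,1],M[0,1])).round(2),'tilt',M[:,0].round(3))
    if goal is not None: print('units',(M.T@(A@goal-p)/.8).round(4),'yaw',((np.degrees(np.arctan2(M[1,1],M[0,1]))-95)/30).round(4))
E
python3 -c "
from h import *
st(np.array([.045,0,.12]))"
```

```text
t 0.9 case [-0.0938 -0.1006  0.2138] F case [0.3 0.8 0.5] w 0.328 tooly ang 94.93 tilt [-0.  0. -1.]
units [ 0.1172 -0.1733  0.126 ] yaw -0.0022
```

Call:
move_arm --series "1 0 -0.173 0.126 -0.002; 1 0 -0.173 0.126 -0.002; 1 0 -0.173 0.126 -0.002; 1 0 -0.173 0.126 -0.002; 1 0.117 -0.173 0.126 -0.002; 1 0.117 -0.173 0.126 -0.002; 1 0.117 -0.173 0.126 -0.002; 1 0.117 -0.173 0.126 -0.002"

```text
time_s: 1.7
tcp_pos: [0.5274, 0.124, 0.1206]
tool_rot: [-0.069, 1.571, 0.068]
ft_force: [0.1, 0.3, 0.4]
gripper_width: 0.005
```

```bash
python3 -c "
from h import *
st(np.array([.045,0,.062]))
cv2.imwrite('pics/a.png',np.hstack([cv2.resize(robot.capture('top')[150:310,140:300][:,:,::-1],(400,400)),cv2.resize(robot.capture('scene')[120:280,180:340][:,:,::-1],(400,400))]))"
```

```text
t 1.7 case [ 0.0428 -0.0006  0.1206] F case [-0.3  0.1  0.4] w 0.005 tooly ang 95.0 tilt [-0.001 -0.    -1.   ]
units [ 0.0732 -0.0028  0.0008] yaw -0.0001
```

View pics/a.png

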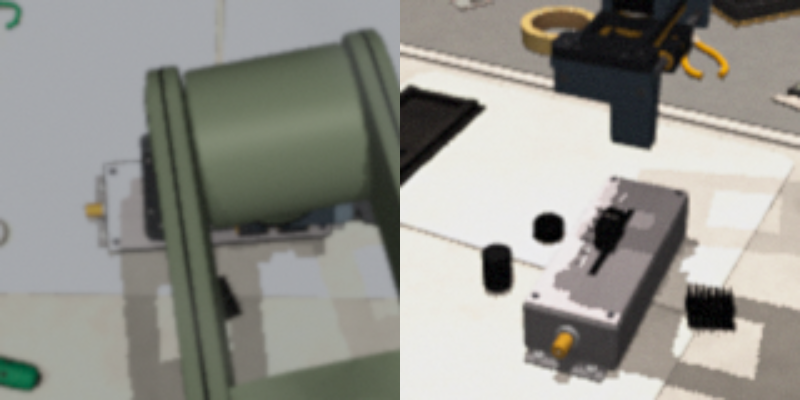

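The fingers are shut above the +x side of the cap: their tip is at about (632,143) in the right half, and the cap is at (610,230). The loose parts haven't moved. Lowering now.

Call:
move_arm --series "1 0.03 0 0 0; 1 0.06 0 0 0; 1 0.073 0 0 0; 1 0.073 0 0 0; 1 0.073 0 0 0"

```text
time_s: 2.3
tcp_pos: [0.5285, 0.1243, 0.0635]
tool_rot: [-0.068, 1.567, 0.069]
ft_force: [0.8, 0.8, -0.1]
gripper_width: 0.003
```

```bash
python3 -c "
from h import *
st(np.array([-.005,0,.062]))
cv2.imwrite('pics/b.png',cv2.resize(robot.capture('scene')[150:280,200:330][:,:,::-1],(520,520)))"
```

```text
t 2.3 case [0.0426 0.0006 0.0635] F case [-0.8  0.8 -0.1] w 0.003 tooly ang 95.0 tilt [ 0.003  0.001 -1.   ]
units [ 0.0019  0.0595 -0.0008] yaw 0.0
```

View pics/b.png

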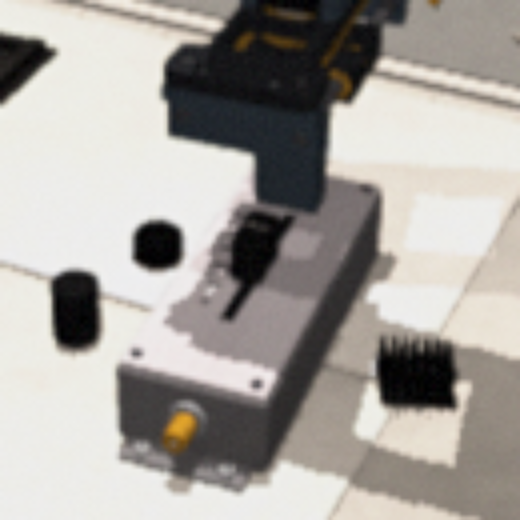

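The finger stands beside the cap on the +x side: tip at (290,205), cap at (255,240). Pushing toward the zero stop.

Call:
move_arm --series "1 0 0.006 0 0; 1 0 0.012 0 0; 1 0 0.018 0 0; 1 0 0.024 0 0; 1 0 0.030 0 0; 1 0 0.036 0 0; 1 0 0.042 0 0; 1 0 0.046 0 0"

```text
time_s: 3.15
tcp_pos: [0.5241, 0.1614, 0.0619]
tool_rot: [-0.067, 1.57, 0.069]
ft_force: [0.7, 0.7, 0.6]
gripper_width: 0.003
```

Call:
move_arm --series "1 0 0.003 0 0; 1 0 0.006 0 0; 1 0 0.008 0 0; 1 0 0.010 0 0"

```text
time_s: 3.55
tcp_pos: [0.5235, 0.1676, 0.0619]
tool_rot: [-0.071, 1.57, 0.067]
ft_force: [0.6, -4.1, 1.3]
gripper_width: 0.001
```

```bash
python3 -c "
from h import *
st(np.array([-.0105,0,.062]))"
```

```text
t 3.55 case [-0.0009 -0.0007  0.0619] F case [4.1 0.2 1.3] w 0.001 tooly ang 95.03 tilt [-0.    -0.002 -1.   ]
units [-0.0001  0.012   0.0008] yaw 0.0011
```

Call:
move_arm --series "1 0 0.003 0 0; 1 0 0.006 0 0; 1 0 0.006 0 0"

```text
time_s: 3.85
tcp_pos: [0.523, 0.1741, 0.062]
tool_rot: [-0.067, 1.57, 0.069]
ft_force: [0.1, 0.2, 0.2]
gripper_width: 0.004
```

Call:
move_arm --series "1 0 0.003 0 0; 1 0 0.005 0 0; 1 0 0.005 0 0"

```text
time_s: 4.15
tcp_pos: [0.5227, 0.1778, 0.062]
tool_rot: [-0.068, 1.57, 0.069]
ft_force: [0.3, 0.2, 0.8]
gripper_width: 0.006
```

Call:
move_arm --series "1 0 0.003 0 0; 1 0 0.003 0 0"

```text
time_s: 4.35
tcp_pos: [0.5225, 0.1801, 0.062]
tool_rot: [-0.068, 1.57, 0.069]
ft_force: [-0.4, 0.0, 0.5]
gripper_width: 0.006
```

```bash
python3 -c "
from h import *
st(np.array([-.0105,0,.062]))"
```

```text
t 4.35 case [-0.0135 -0.0006  0.062 ] F case [-0.  -0.4  0.5] w 0.006 tooly ang 95.0 tilt [ 0.  0. -1.]
units [-0.     -0.0037  0.0007] yaw -0.0
```

Call:
move_arm --series "1 0 0.002 0 0; 1 0 0.004 0 0; 1 0 0.004 0 0"

```text
time_s: 4.65
tcp_pos: [0.5223, 0.1813, 0.062]
tool_rot: [-0.072, 1.57, 0.067]
ft_force: [0.9, -8.1, 1.2]
gripper_width: 0.004
```

Call:
move_arm --series "1 0 0.002 0 0; 1 0 0.004 0 0; 1 0 0.004 0 0"

```text
time_s: 4.95
tcp_pos: [0.5223, 0.1815, 0.062]
tool_rot: [-0.078, 1.57, 0.064]
ft_force: [2.4, -16.0, 2.9]
gripper_width: 0.003
```

Call:
move_arm --series "1 0 0.002 0 0; 1 0 0.003 0 0; 1 0 0.003 0 0"

```text
time_s: 5.25
tcp_pos: [0.5222, 0.1817, 0.0621]
tool_rot: [-0.081, 1.57, 0.062]
ft_force: [4.9, -23.1, 4.3]
gripper_width: -0.002
```

```bash
python3 -c "
from h import *
st(np.array([-.0135,0,.062]))
cv2.imwrite('pics/c.png',cv2.resize(robot.capture('scene')[150:280,200:330][:,:,::-1],(520,520)))"
```

```text
t 5.25 case [-0.0151 -0.0007  0.0621] F case [23.4  2.9  4.3] w -0.002 tooly ang 95.23 tilt [ 0.    -0.012 -1.   ]
units [ 0.0001 -0.002   0.0008] yaw 0.0077
```

View pics/c.png

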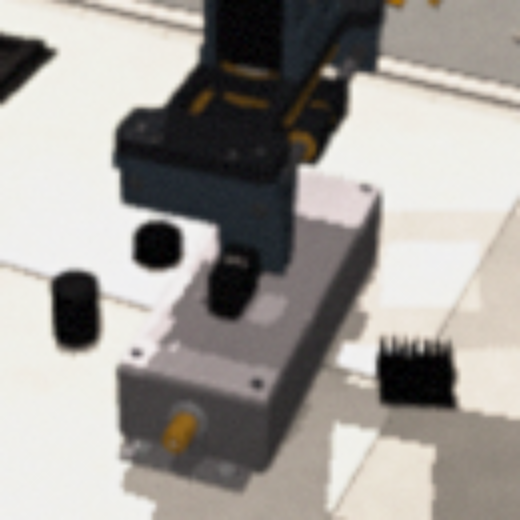

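A hard stop with 23 N and no further motion: the lever is at zero, with contact at TCP x = -0.0151. The picture shows the cap at (233,285), at the slot's near end. Now I'll back off, lift, and cross to the zero side.

Call:
move_arm --series "1 0 -0.015 0 0; 1 0 -0.03 0 0; 1 -0.03 -0.03 0 0; 1 -0.07 -0.03 0 0; 1 -0.07 -0.03 0 0; 1 -0.07 0.04 0 0; 1 -0.07 0.08 0 0; 1 -0.07 0.08 0 0"

```text
time_s: 6.1
tcp_pos: [0.5156, 0.2561, 0.1174]
tool_rot: [-0.069, 1.569, 0.073]
ft_force: [0.1, -1.2, -0.2]
gripper_width: 0.004
```

```bash
python3 -c "
from h import *
st(np.array([-.090,0,.062]))"
```

```text
t 6.1 case [-0.0898 -0.0008  0.1174] F case [ 1.2  0.  -0.2] w 0.004 tooly ang 95.2 tilt [ 0.     0.002 -1.   ]
units [0.0693 0.     0.0009] yaw 0.0068
```

Call:
move_arm --series "1 0 0 0.001 0.006; 1 0.035 0 0.001 0.006; 1 0.069 0 0.001 0.006; 1 0.069 0 0.001 0.006; 1 0.069 0 0.001 0.006"

```text
time_s: 6.6
tcp_pos: [0.5169, 0.2514, 0.0627]
tool_rot: [-0.065, 1.571, 0.065]
ft_force: [-0.5, -0.2, -0.4]
gripper_width: 0.004
```

```bash
python3 -c "
from h import *
st(np.array([-.070,0,.062]))
cv2.imwrite('pics/d.png',cv2.resize(robot.capture('scene')[150:280,200:330][:,:,::-1],(520,520)))"
```

```text
t 6.6 case [-0.085   0.0001  0.0627] F case [ 0.1 -0.5 -0.4] w 0.004 tooly ang 94.75 tilt [-0.001 -0.    -1.   ]
units [ 0.0009 -0.0187 -0.0001] yaw -0.0085
```

View pics/d.png

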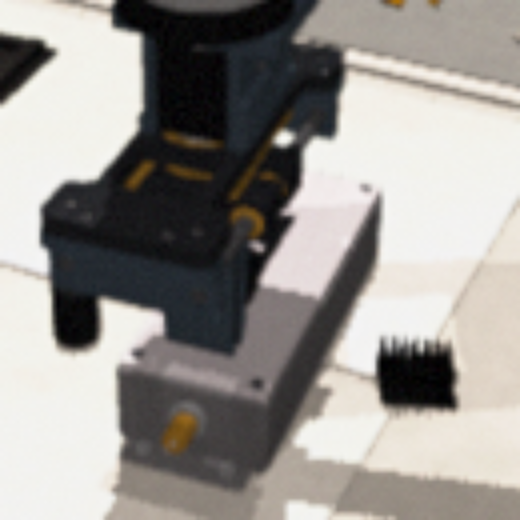

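The finger stands on the zero side: tip at (205,345), clear of the can and heat sink. Approaching slowly in +x.

Call:
move_arm --series "1 0 -0.006 0 -0.008; 1 0 -0.012 0 -0.008; 1 0 -0.018 0 -0.008; 1 0 -0.02 0 -0.008; 1 0 -0.02 0 -0.008"

```text
time_s: 7.15
tcp_pos: [0.5184, 0.2361, 0.063]
tool_rot: [-0.069, 1.569, 0.069]
ft_force: [-0.6, 1.0, -0.2]
gripper_width: 0.004
```

Call:
move_arm --series "1 0 -0.0025 0 0; 1 0 -0.0025 0 0"

```text
time_s: 7.35
tcp_pos: [0.5184, 0.2343, 0.0627]
tool_rot: [-0.069, 1.57, 0.069]
ft_force: [-0.3, -0.2, -0.1]
gripper_width: 0.006
```

Call:
move_arm --series "1 0 -0.0025 0 0; 1 0 -0.0025 0 0"

```text
time_s: 7.55
tcp_pos: [0.5186, 0.2332, 0.0627]
tool_rot: [-0.068, 1.57, 0.07]
ft_force: [-0.1, 3.1, -0.7]
gripper_width: 0.01
```

Call:
move_arm --series "1 0 -0.0025 0 0; 1 0 -0.0025 0 0"

```text
time_s: 7.75
tcp_pos: [0.5188, 0.2311, 0.0628]
tool_rot: [-0.068, 1.569, 0.07]
ft_force: [-0.4, 4.2, 0.4]
gripper_width: 0.003
```

```bash
python3 -c "
from h import *
st(np.array([-.065,0,.062]))"
```

```text
t 7.75 case [-0.0646  0.0002  0.0628] F case [-4.2  0.   0.4] w 0.003 tooly ang 95.04 tilt [ 0.     0.001 -1.   ]
units [ 0.001   0.0005 -0.0003] yaw 0.0014
```

Call:
move_arm --series "1 0 -0.0025 0 0; 1 0 -0.0025 0 0"

```text
time_s: 7.95
tcp_pos: [0.519, 0.228, 0.0628]
tool_rot: [-0.07, 1.57, 0.069]
ft_force: [0.1, 1.1, -0.9]
gripper_width: 0.006
```

Call:
move_arm --series "1 0 -0.0025 0 0; 1 0 -0.0025 0 0"

```text
time_s: 8.15
tcp_pos: [0.5192, 0.2256, 0.0627]
tool_rot: [-0.07, 1.57, 0.069]
ft_force: [0.5, 0.0, 0.1]
gripper_width: 0.008
```

Call:
move_arm --series "1 0 -0.0025 0 0; 1 0 -0.0025 0 0"

```text
time_s: 8.35
tcp_pos: [0.5193, 0.2238, 0.0627]
tool_rot: [-0.07, 1.57, 0.069]
ft_force: [-0.1, 0.2, -0.2]
gripper_width: 0.002
```

Call:
move_arm --series "1 0 -0.0025 0 0; 1 0 -0.0025 0 0"

```text
time_s: 8.55
tcp_pos: [0.5195, 0.2221, 0.0628]
tool_rot: [-0.069, 1.57, 0.069]
ft_force: [0.2, -0.9, 0.5]
gripper_width: 0.001
```

Call:
move_arm --series "1 0 -0.0025 0 0; 1 0 -0.0025 0 0"

```text
time_s: 8.75
tcp_pos: [0.5196, 0.2202, 0.0628]
tool_rot: [-0.069, 1.57, 0.069]
ft_force: [0.3, 1.1, -0.1]
gripper_width: 0.006
```

Call:
move_arm --series "1 0 -0.0025 0 0; 1 0 -0.0025 0 0"

```text
time_s: 8.95
tcp_pos: [0.5198, 0.2183, 0.0628]
tool_rot: [-0.069, 1.57, 0.069]
ft_force: [0.3, -0.1, -0.6]
gripper_width: 0.004
```

Call:
move_arm --series "1 0 -0.0025 0 0; 1 0 -0.0025 0 0"

```text
time_s: 9.15
tcp_pos: [0.52, 0.2172, 0.0628]
tool_rot: [-0.067, 1.57, 0.07]
ft_force: [-1.1, 3.9, -1.1]
gripper_width: 0.006
```

The first click matches the prediction: the force dropped at about 0.227 and contact came again at 0.2175. On to the second.

Call:
move_arm --series "1 0 -0.0025 0 0; 1 0 -0.0025 0 0"

```text
time_s: 9.35
tcp_pos: [0.5202, 0.215, 0.0628]
tool_rot: [-0.068, 1.57, 0.07]
ft_force: [-0.5, 3.8, -0.2]
gripper_width: 0.005
```

Call:
move_arm --series "1 0 -0.0025 0 0; 1 0 -0.0025 0 0"

```text
time_s: 9.55
tcp_pos: [0.5204, 0.2121, 0.0628]
tool_rot: [-0.07, 1.57, 0.069]
ft_force: [0.0, 2.1, -0.2]
gripper_width: 0.006
```

Call:
move_arm --series "1 0 -0.0025 0 0; 1 0 -0.0025 0 0"

```text
time_s: 9.75
tcp_pos: [0.5206, 0.2097, 0.0628]
tool_rot: [-0.07, 1.57, 0.069]
ft_force: [-0.1, -0.4, -1.0]
gripper_width: 0.005
```

Call:
move_arm --series "1 0 -0.0025 0 0; 1 0 -0.0025 0 0"

```text
time_s: 9.95
tcp_pos: [0.5207, 0.2078, 0.0627]
tool_rot: [-0.07, 1.57, 0.069]
ft_force: [0.6, -0.0, 0.2]
gripper_width: 0.002
```

Call:
move_arm --series "1 0 -0.0025 0 0; 1 0 -0.0025 0 0"

```text
time_s: 10.15
tcp_pos: [0.5209, 0.2061, 0.0627]
tool_rot: [-0.069, 1.57, 0.069]
ft_force: [0.0, -0.6, -0.4]
gripper_width: 0.002
```

Call:
move_arm --series "1 0 -0.0025 0 0; 1 0 -0.0025 0 0"

```text
time_s: 10.35
tcp_pos: [0.521, 0.2043, 0.0627]
tool_rot: [-0.069, 1.57, 0.069]
ft_force: [0.2, 0.8, -0.2]
gripper_width: 0.004
```

Call:
move_arm --series "1 0 -0.0025 0 0; 1 0 -0.0025 0 0"

```text
time_s: 10.55
tcp_pos: [0.5213, 0.2023, 0.0628]
tool_rot: [-0.069, 1.57, 0.069]
ft_force: [0.3, -0.4, -0.2]
gripper_width: 0.002
```

The second click has snapped. For the third, the force should rise from about 0.2015 and drop at about 0.194.

Call:
move_arm --series "1 0 -0.0025 0 0; 1 0 -0.0025 0 0"

```text
time_s: 10.75
tcp_pos: [0.5214, 0.2013, 0.0628]
tool_rot: [-0.067, 1.57, 0.07]
ft_force: [-0.8, 2.9, -1.0]
gripper_width: 0.005
```

Call:
move_arm --series "1 0 -0.0025 0 0; 1 0 -0.0025 0 0"

```text
time_s: 10.95
tcp_pos: [0.5216, 0.1991, 0.0628]
tool_rot: [-0.068, 1.569, 0.07]
ft_force: [0.3, 3.2, -0.5]
gripper_width: 0.005
```

Call:
move_arm --series "1 0 -0.0025 0 0; 1 0 -0.0025 0 0"

```text
time_s: 11.15
tcp_pos: [0.5218, 0.1962, 0.0627]
tool_rot: [-0.07, 1.57, 0.069]
ft_force: [0.2, 2.1, 0.5]
gripper_width: 0.004
```

Call:
move_arm --series "1 0 -0.0015 0 0; 1 0 -0.0015 0 0"

```text
time_s: 11.35
tcp_pos: [0.5219, 0.1948, 0.0628]
tool_rot: [-0.07, 1.57, 0.069]
ft_force: [0.4, 0.8, -0.0]
gripper_width: 0.004
```

Call:
move_arm --series "1 0 -0.0015 0 0; 1 0 -0.003 0 0; 1 0 -0.003 0 0"

```text
time_s: 11.65
tcp_pos: [0.5221, 0.1924, 0.0627]
tool_rot: [-0.07, 1.57, 0.069]
ft_force: [-0.2, -0.6, -0.6]
gripper_width: 0.008
```

Call:
move_arm --series "1 0 0.02 0 0; 1 0 0.04 0 0; 1 -0.03 0.04 0 0; 1 -0.08 0.04 0 0; 1 -0.14 0.04 0 0; 1 -0.18 0.1 0 0; 1 -0.18 0.16 0 0; 1 -0.18 0.2 0 0"

```text
time_s: 12.45
tcp_pos: [0.5078, 0.3565, 0.209]
tool_rot: [-0.068, 1.566, 0.073]
ft_force: [1.0, 0.3, -0.2]
gripper_width: 0.007
```

Call:
move_arm --series "1 0 0.06 0 0; 1 0 0.1 0 0; 1 0 0.1 0 0"

```text
time_s: 12.75
tcp_pos: [0.4991, 0.4376, 0.2059]
tool_rot: [-0.072, 1.57, 0.075]
ft_force: [-0.6, -0.1, 0.7]
gripper_width: 0.002
```

```bash
python3 -c "
from h import *
st()
a,b=robot.capture('top')[:,:,::-1],robot.capture('scene')[:,:,::-1]
cv2.imwrite('pics/e.png',np.hstack([cv2.resize(a[165:295,165:295],(400,400),interpolation=2),cv2.resize(b[150:280,200:330],(400,400),interpolation=2)]))
n=np.array([np.cos(YAW),np.sin(YAW)])
for j in(.032,.048,.064):
  P=[*(C0+n*(j-.04)),.08]
  print(j,(proj('top',P)-165)*400/130,(proj('scene',P)-[200,150])*400/130+[400,0])"
```

```text
t 12.75 case [-0.272  -0.0014  0.2059] F case [ 0.  -0.6  0.7] w 0.002 tooly ang 95.36 tilt [-0.     0.002 -1.   ]
0.032 [[176.48079791 195.61555734]] [[596.29685158 169.41853871]]
0.048 [[199.46987489 193.96806221]] [[604.31696362 156.93426721]]
0.064 [[222.4240618  192.32306745]] [[612.09457    144.82748502]]
```

View pics/e.png

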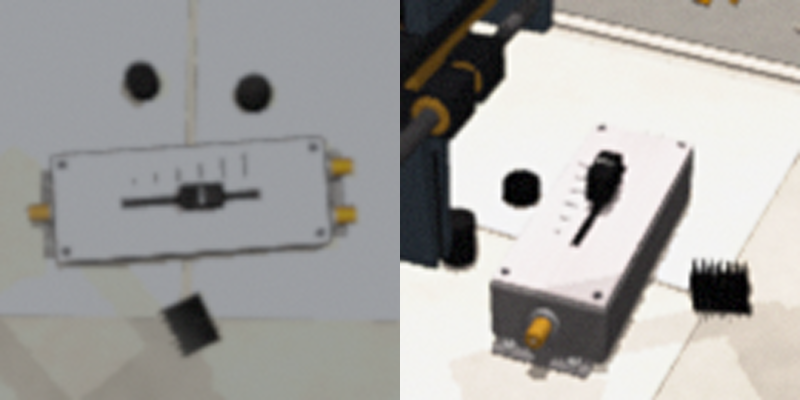

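The cap line is at about (202,196) in the top view, against a predicted (199,194) for 0.048, so the lever rests in click 3. All the loose parts are in their places. I'll let the arm settle for a moment and then hand in.

Call:
move_arm --series "1 0 0 0 0; 1 0 0 0 0; 1 0 0 0 0"

```text
time_s: 13.15
tcp_pos: [0.5013, 0.4311, 0.2071]
tool_rot: [-0.068, 1.569, 0.068]
ft_force: [-0.2, 0.2, -0.6]
gripper_width: 0.006
```

```bash
python3 -c "
from h import *
st(); print(robot.close_job())"
```

```text
t 13.15 case [-2.653e-01  2.000e-04  2.071e-01] F case [-0.2 -0.2 -0.6] w 0.006 tooly ang 94.97 tilt [ 0.  0. -1.]
the job is handed in; nothing more can be done
None
```

The lever is resting in the third click, and the job was handed in at 13.2 s of the 58 s allowed; `close_job` gives no verdict.

- **Zero stop:** I pushed the lever back with the shut fingertips until it met a hard stop at 23 N with no further motion.
- **Three clicks:** I then pushed from the zero side in steps of about 2 mm. Each force rise and drop came about 16 mm after the one before, as expected. The finger stopped right after the third drop, and I pulled it clear.

**Last checks:**
- **Lever:** in the top view its white line is within about 1 mm (along the slide) to 2 mm of the spot predicted for 48 mm. Clicks 2 and 4 are 16 mm away.
- **Loose parts:** all three look unmoved by eye; I did not measure their positions.
- **Contact:** the arm stands clear and the wrist force is about zero.

**Disagreement:** my fit put the case top about 6 mm lower than the stated 50 mm, because the corners were picked by eye. The screw heads and the cap measured within 2–3 mm of the stated heights, so I used those.

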